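Shut the magnet case in the science-store drawer

TASK

Three identical steel cases stand in the drawer with their lids leaning back open. Shut the case that holds the black block magnet: from behind, push its lid just past upright and let it fall shut by its own weight, keeping off it as it drops and once it is closed. Leave the other two cases, with the brass bob and the round rubber stopper, standing open.

Things in the scene. Friction and masses are not known exactly. Their poses are not given: they have to be found in the camera images.
- magnet_case: Plain steel case fixed in the drawer, 100 mm (x) by 110 mm (y) by 50 mm high, 4 mm walls, holding a black ferrite block 60 x 40 x 22 mm. Origin: centre of its underside; z up. Its lid is hinged along the top of its +x side: the hinge line is parallel to y, 50 mm along +x from the origin and 50 mm above it.
- magnet_lid (a joint): Its lid: a plate 114 mm wide (y), 102 mm from hinge line to free edge, 4 mm thick, 10 mm skirt. Angle in rad: 0 shut and level, 1.57 upright, 1.95 leaning back against its stop, where it starts (free edge then 38 mm beyond the hinge line along case +x, 95 mm above it). The hinge is nearly free: under 1 N on the lid's back moves it; past upright it falls shut by itself.
- bob_lid (a joint): Lid of another case, identical in size and make, holding a brass pendulum bob 36 mm across and 40 mm tall. Same angle meaning; rests at 1.95 and must stay open. The three cases stand in a row across the drawer, at least 165 mm apart between centres, in any order.
- stopper_lid (a joint): Lid of the third identical case, holding a round rubber stopper 36 mm across and 30 mm tall. Same angle meaning; rests at 1.95 and must stay open.

How it is judged:
At the end, for the whole second after the job is handed in: The lid of the magnet case is shut (within 0.08 rad of level) and the lids of the bob case and the stopper case still stand open, leaning back (above 1.7 rad) (value of joint magnet_lid below 0.08 rad and value of joint each of bob_lid, stopper_lid above 1.7 rad); the robot touches nothing.
It fails at once if the robot touches the magnet case or its lid (more than 0.5 N) once the lid has dropped below 0.8 rad, instead of letting it fall shut by itself (value of joint magnet_lid below 0.8 rad and contact force between any of the arm, the fingers and magnet_case above 0.5 N).
It fails at once if the lid of the bob case or of the stopper case is pushed off its stop (below 1.7 rad) (value of joint any of bob_lid, stopper_lid below 1.7 rad).
It also fails if it takes over 27 s, if anything falls off the work surface, if the arm or the gripper's body presses on something with over 40 N, if the wrist force passes 120 N, or if a joint passes its speed limit or range.

ROBOT

A 6-joint arm with a two-finger parallel gripper is mounted at the origin on the work surface. World frame = base frame: x ahead of the robot, y to its left, z up, the work surface at z = 0. Lengths are in m, angles in rad, forces in N, time in s.
With the tool pointing down it reaches from about 0.3 to 0.775 m from the base axis. Payload 14.6 kg.
Tool frame: the origin (TCP) lies between the finger pads; the fingertips stand 8 mm ahead of it and the grasp point (between the pads) lies 11 mm behind it; x points along the fingers, y is the direction in which the jaws open and shut, and the axes are right-handed (so a half turn about x gives the same grasp; the last joint's range is limited). The gripper opens to 94 mm and grips with 3 to 60 N. Pads are 16 mm wide; open, the fingers measure 119 mm over their backs; the gripper's body (75 mm by 177 mm) begins 78 mm behind the grasp point.
Start: joints at [-1.237, 0.3, 1.521, -0, 1.321, -0.067], TCP at [0.215, -0.506, 0.181] pointing down, gripper open.
Joint ranges: [-3.03, 3.03], [-0.79, 2.21], [0.23, 2.52], [-1.04, 4.18], [0, 3.07], [-2.55, 2.55]. Speed limits (rad/s): [2.22, 2.22, 2.57, 3.14, 3.14, 3.14].

INTERFACE

Orientations are given as [roll, pitch, yaw] about the fixed x, y, z axes, in that order (R = Rz(yaw) Ry(pitch) Rx(roll)).
In Python, from station import ctrl gives the robot as it stands.
- The arm moves only by the shell command python3 -m creep 'ROWS' [FORCE]. ROWS is a JSON object of lists of equal length, an entry for each row: "hand": the closure, from -1 (fully open) to 1 (shut); "slide": the shift along the tool's x, y, z in m, a list of three; "spin": the turn about the tool's x in degrees. A call has 1 to 12 rows; each row is the pose to reach, as a shift and turn from the pose commanded when the call began, along the tool's axes at that moment; what a row does not reach only later rows make up. A row lasts 1/12 s, in which the tool goes at most 41.7 mm and 7.16 degrees, less where a joint would pass 70% of its speed; a pose out of reach is approached as far as the arm can. A call with a gripper value outside its range is refused whole. The fingers move at their own pace and stop on an object; FORCE is the grip in N (left out, the last holds). Time passes only in rows, so rows that repeat a pose let the fingers close. It gives the time, the measured TCP pose, the force and the opening at its end, in the units of the state.
- ctrl.get_obs(): the state, without advancing time (a new reading comes with each control period).
- ctrl.camera(name): name is "scene" or "side" or "wrist"; returns the picture (480x640x3 uint8, red, green, blue); there is no depth.
- ctrl.calibration(name): a dict with "K" (3x3 intrinsics, pixels), "R" (3x3) and "t" (3): a world point X has camera coordinates R X + t. Camera axes: x right, y down, z forward; pixel columns grow to the right and rows downward; lengths in m; the calibration is good to about 2 mm. A picture is of the moment at which its call begins: read the wrist's pose just before it. calibration takes no time and is no camera call; for the wrist camera it gives the pose at the moment of the call.
- ctrl.hand_in(): hands the job in, once; it reports no verdict.
The state is a dict: "time_s": time; "qpos": joint angles; "joint_vel": joint speeds; "tau": joint torques, N m; "ee_pos": TCP position; "eef_rot": TCP orientation; "force": force on the tool from outside, world axes, zero at the start; "moment": the same for the moment, N m; "grip_width": finger opening in m.
Only numpy, scipy, OpenCV 4.12 (cv2) and the standard library are available. Lean on these libraries where they do the work, as an engineer would, in place of code of your own. Each camera call takes 0.05 s, during which the arm holds its last target.

## Working session

There is one attempt and no reset: what is moved stays moved. The work goes in short steps, Python scripts to look and compute and a shell command to move; the robot and the scene stay as the last step left them, time stands still between calls to the robot, and variables do not carry over. Pictures are saved under pics/ and viewed, and the job is handed in when it is done.

```bash
mkdir -p pics; ls; python3 - <<'E'
from station import ctrl
import cv2
for n in ("scene","side","wrist"):
    c=ctrl.calibration(n); print(n,c["K"],c["R"],c["t"])
    im=ctrl.camera(n); cv2.imwrite(f"pics/{n}0.png",im[:,:,::-1])
o=ctrl.get_obs()
for k in o: print(k,o[k])
E
```

```text
pics
scene [[567.05946669   0.         321.75194173]
 [  0.         567.05946669 238.67273491]
 [  0.           0.           1.        ]] [[ 0.89007112  0.45581318  0.00278359]
 [ 0.3497816  -0.67908099 -0.64536954]
 [-0.29227766  0.57539844 -0.76386544]] [-0.48727915 -0.14851982  1.09531428]
side [[566.52111856   0.         307.89508696]
 [  0.         566.52111856 233.35536445]
 [  0.           0.           1.        ]] [[-0.95303264 -0.30250076  0.01490211]
 [-0.17446481  0.50810321 -0.84344126]
 [ 0.24756981 -0.80642695 -0.53701468]] [0.51259456 0.14291684 0.7930703 ]
wrist [[371.97614583   0.         316.3365505 ]
 [  0.         371.97614583 234.3325282 ]
 [  0.           0.           1.        ]] [[ 0.39133408 -0.92024804 -0.00108627]
 [-0.88140707 -0.37515582  0.28701861]
 [-0.26453583 -0.11136272 -0.95792439]] [-0.5504614  -0.02894983  0.39319497]
time_s 0.15
qpos [-1.23660046e+00  3.00317458e-01  1.52143916e+00  1.20397529e-05
  1.32070030e+00 -6.65862523e-02]
joint_vel [ 4.43229260e-05 -1.43192161e-03 -3.02510207e-03 -7.71033648e-04
  2.21005423e-03 -2.49978070e-04]
tau [-1.52836157e-03 -5.31958723e+01 -3.52822602e+01  7.07123335e-02
  2.35927262e-02 -7.09487858e-05]
ee_pos [ 0.21451077 -0.50620281  0.18083066]
eef_rot [-1.65087599  1.56993198  1.89149579]
force [ 0.10307028  0.22095225 -0.08484814]
moment [ 0.04302401 -0.00944053 -0.00834878]
grip_width 0.09410965880157351
```

View pics/scene0.png

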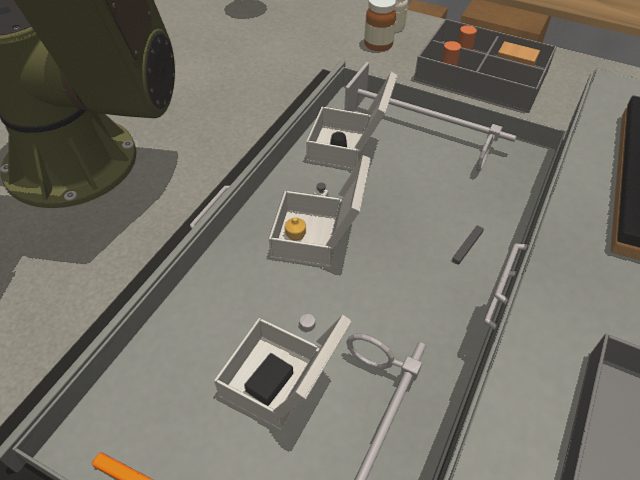

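View pics/side0.png

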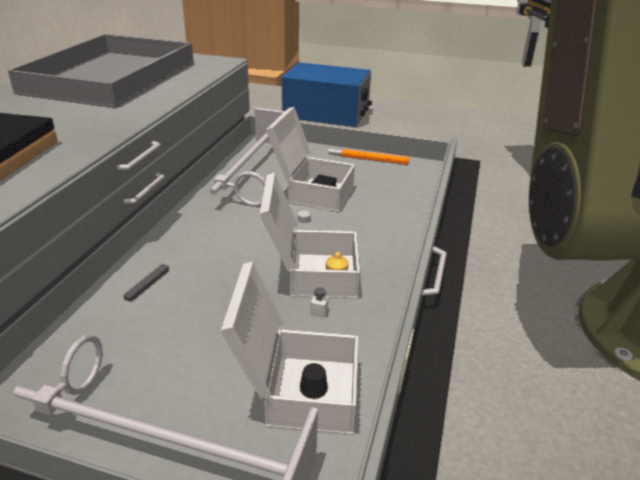

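View pics/wrist0.png

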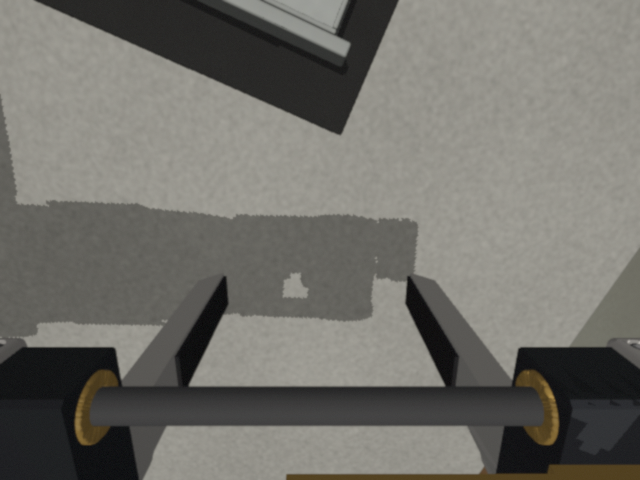

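```bash
python3 - <<'E'
import cv2
a=cv2.imread("pics/scene0.png")[300:480,200:440]; cv2.imwrite("pics/s0z.png",cv2.resize(a,None,fx=3.3,fy=3.3,interpolation=cv2.INTER_CUBIC))
a=cv2.imread("pics/side0.png")[95:225,200:373]; cv2.imwrite("pics/d0z.png",cv2.resize(a,None,fx=4.5,fy=4.5,interpolation=cv2.INTER_CUBIC))
E
```

```text
(no output)
```

View pics/s0z.png

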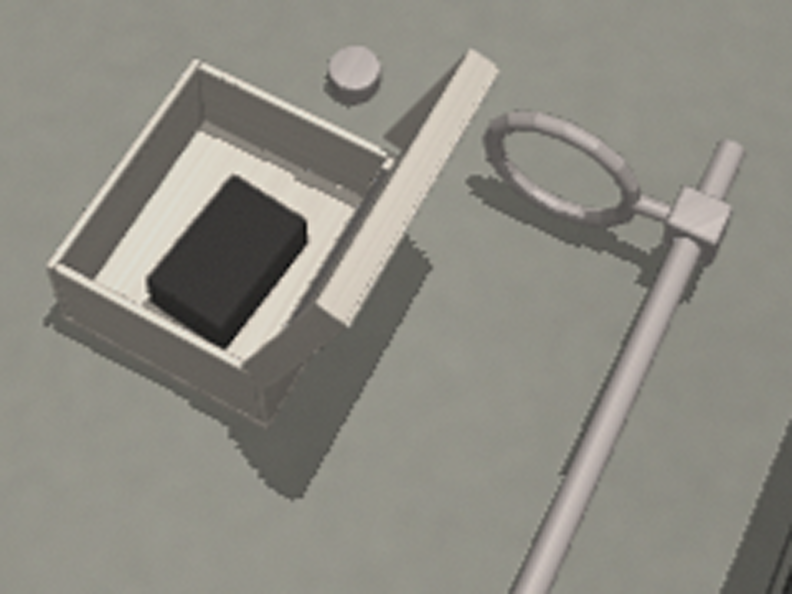

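View pics/d0z.png

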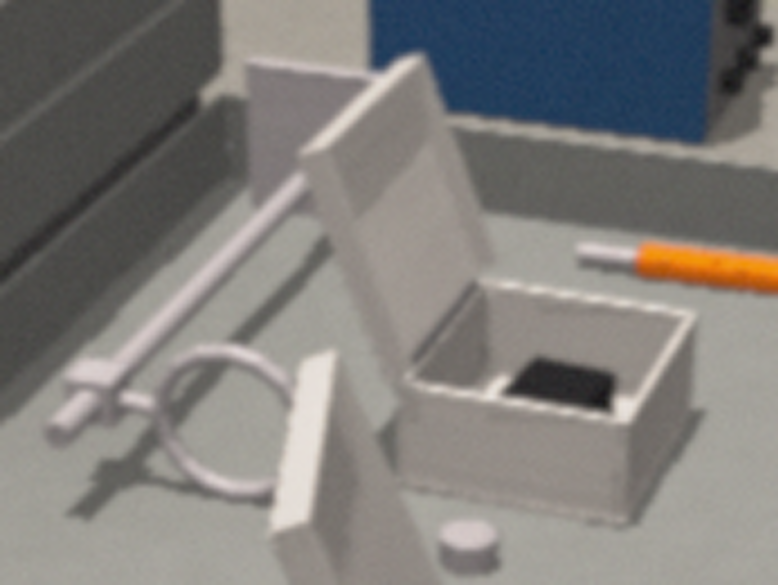

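```bash
cat > h.py <<'E'
from station import ctrl
import numpy as np, cv2
def P(n):
    c=ctrl.calibration(n); return np.array(c["K"])@np.c_[c["R"],c["t"]]
def tri(a,b):
    Pa,Pb=P("scene"),P("side")
    X=cv2.triangulatePoints(Pa,Pb,np.float64(a).reshape(2,1),np.float64(b).reshape(2,1)).ravel(); X=X[:3]/X[3]
    r=[]
    for M,p in((Pa,a),(Pb,b)):
        q=M@np.r_[X,1]; r.append(np.linalg.norm(q[:2]/q[2]-p))
    return X,r
def ray(n,p,z):
    c=ctrl.calibration(n);R=np.array(c["R"]);o=-R.T@c["t"]
    d=R.T@np.linalg.solve(c["K"],[p[0],p[1],1]); return o+d*(z-o[2])/d[2]
E
python3 - <<'E'
from h import *
np.set_printoptions(precision=4,suppress=True)
S=lambda u,v:(200+u/3.3,300+v/3.3)
D=lambda u,v:(200+u/4.5,95+v/4.5)
for n,a,b in [("rim-x+y",S(198,62),D(630,418)),("rim-x-y",S(50,266),D(693,315)),("rim+x+y",S(392,160),D(408,382)),
 ("lidback+y",S(498,68),D(302,155)),("lidback-y",S(350,325),D(400,58)),("lidfront+y",S(472,50),D(325,165)),
 ("rodtip",S(730,148),D(57,425)),("clamptop",S(700,205),D(95,372)),("ringstem",S(635,195),D(155,398)),("bottom-x+y?",S(50,318),D(630,520))]:
    print(n,*tri(a,b))
# cap pixel etc
for n,p in [("cap",S(355,70)),("ringleft",S(487,140)),("ringtop",S(540,112)),("rod low",S(525,590)),("shadow",S(300,495))]:
    print(n,ray("scene",p,0.0),ray("scene",p,0.03))
E
```

```text
rim-x+y [ 0.5319 -0.1652  0.0573] [np.float64(1.253224916044208), np.float64(0.9795949800227933)]
rim-x-y [ 0.5299 -0.2718  0.0554] [np.float64(0.02127669210323796), np.float64(0.014195048346993205)]
rim+x+y [ 0.6274 -0.1686  0.0559] [np.float64(1.0874288723448404), np.float64(0.7979524417082089)]
lidback+y [ 0.6698 -0.1643  0.1515] [np.float64(0.8611183877308765), np.float64(0.588464595231958)]
lidback-y [ 0.6685 -0.2779  0.1526] [np.float64(1.1444708703140853), np.float64(0.6493039525715463)]
lidfront+y [ 0.6581 -0.1607  0.1503] [np.float64(0.3789781519639683), np.float64(0.262606183935177)]
rodtip [ 0.7506 -0.096   0.0509] [np.float64(0.028290481210528476), np.float64(0.021483436932891193)]
clamptop [ 0.7495 -0.1306  0.0584] [np.float64(0.06660498706064026), np.float64(0.047853870703927714)]
ringstem [ 0.7238 -0.1334  0.0494] [np.float64(0.31493874035700853), np.float64(0.22988947134299204)]
bottom-x+y? [ 0.529  -0.2566 -0.0341] [np.float64(14.601798423968528), np.float64(10.33615396171618)]
cap [ 0.5777 -0.1066  0.    ] [ 0.587  -0.1228  0.03  ]
ringleft [ 0.6478 -0.1118  0.    ] [ 0.6542 -0.1279  0.03  ]
ringtop [ 0.663  -0.0877  0.    ] [ 0.6688 -0.1048  0.03  ]
rod low [ 0.7446 -0.2815  0.    ] [ 0.747  -0.2907  0.03  ]
shadow [ 0.6504 -0.2892  0.    ] [ 0.6567 -0.2981  0.03  ]
```

```bash
cat >> h.py <<'E'
from scipy.spatial.transform import Rotation as Ro
np.set_printoptions(precision=4,suppress=True)
def rel(*targets):
    o=ctrl.get_obs();R=Ro.from_euler("xyz",o["eef_rot"]).as_matrix()
    print("t",o["time_s"],"pos",o["ee_pos"],"F",o["force"],"w",o["grip_width"]);print(R)
    for t in targets: print(t,R.T@(np.array(t)-o["ee_pos"]))
E
python3 -c "
from h import *
rel((.215,-.506,.29),(.5,-.34,.29),(.715,-.22,.29))
# other cases lid top edge mid (scene pix)
for p in [(360,193),(385,108)]: print(ray('scene',p,.152))
"
```

```text
t 0.15 pos [ 0.2145 -0.5062  0.1808] F [ 0.1031  0.221  -0.0848] w 0.09410965880157351
[[-0.0003  0.3901 -0.9208]
 [ 0.0008 -0.9208 -0.3901]
 [-1.     -0.0009 -0.0001]]
(0.215, -0.506, 0.29) [-0.1092 -0.0001 -0.0005]
(0.5, -0.34, 0.29) [-0.1091 -0.0417 -0.3277]
(0.715, -0.22, 0.29) [-0.1091 -0.0684 -0.5725]
[0.5898 0.039  0.152 ]
[0.5432 0.2423 0.152 ]
```

```bash
python3 -m creep '{"hand":[1,1,1,1,1,1,1,1,1,1,1,1],"slide":[[-0.03,0,0],[-0.06,0,0],[-0.06,-0.004,-0.03],[-0.06,-0.008,-0.065],[-0.06,-0.012,-0.1],[-0.06,-0.016,-0.135],[-0.06,-0.020,-0.17],[-0.06,-0.024,-0.205],[-0.06,-0.028,-0.24],[-0.06,-0.032,-0.275],[-0.06,-0.036,-0.31],[-0.06,-0.036,-0.31]],"spin":[0,0,4,8,12,16,20,23,23,23,23,23]}' 5; python3 -c "
from h import *
rel((.715,-.22,.24))"
```

```text
time_s: 1.15
ee_pos: [0.4898, -0.349, 0.2404]
eef_rot: [-1.471, 1.569, 1.675]
force: [0.3, 0.0, -0.4]
grip_width: 0.0175
t 1.15 pos [ 0.4898 -0.349   0.2404] F [ 0.2964  0.0191 -0.3791] w 0.01745411178468233
[[-0.0001  0.0036 -1.    ]
 [ 0.0013 -1.     -0.0036]
 [-1.     -0.0013  0.0001]]
(0.715, -0.22, 0.24) [ 0.0006 -0.1281 -0.2257]
```

```bash
python3 -m creep '{"hand":[1,1,1,1,1,1,1,1,1,1],"slide":[[0,-0.012,-0.03],[0,-0.028,-0.06],[0,-0.045,-0.09],[0,-0.065,-0.12],[0,-0.083,-0.15],[0,-0.1,-0.18],[0,-0.115,-0.205],[0,-0.128,-0.228],[0,-0.128,-0.228],[0,-0.128,-0.228]],"spin":[0,0,0,0,0,0,0,0,0,0]}'; python3 -c "
from h import *
rel((.718,-.22,.128))
print(ctrl.get_obs()['qpos'])
for n in ('scene','side'): cv2.imwrite(f'pics/{n}1.png',ctrl.camera(n)[:,:,::-1])"
```

```text
time_s: 1.98
ee_pos: [0.7145, -0.2238, 0.2395]
eef_rot: [-0.33, 1.569, 2.812]
force: [0.1, -1.0, 0.0]
grip_width: 0.0006
t 1.9833 pos [ 0.7145 -0.2238  0.2395] F [ 0.0602 -1.0395  0.0244] w 0.0006288132855902166
[[-0.0019  0.0009 -1.    ]
 [ 0.0006 -1.     -0.0009]
 [-1.     -0.0006  0.0019]]
(0.718, -0.22, 0.128) [ 0.1115 -0.0037 -0.0038]
[-0.3524  0.7828  0.6692 -0.      1.6916  1.2175]
```

View pics/scene1.png

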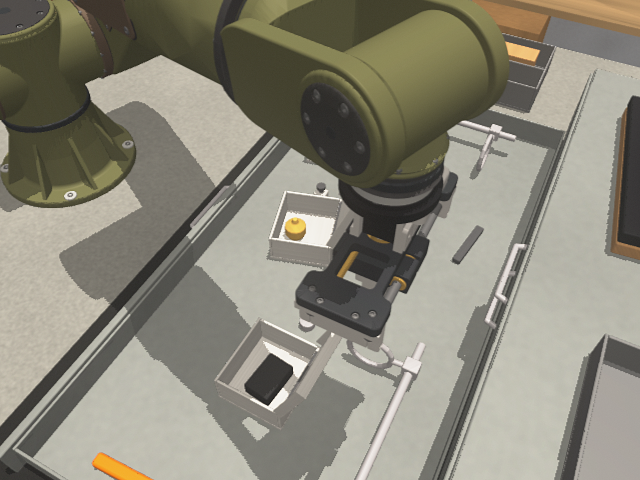

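View pics/side1.png

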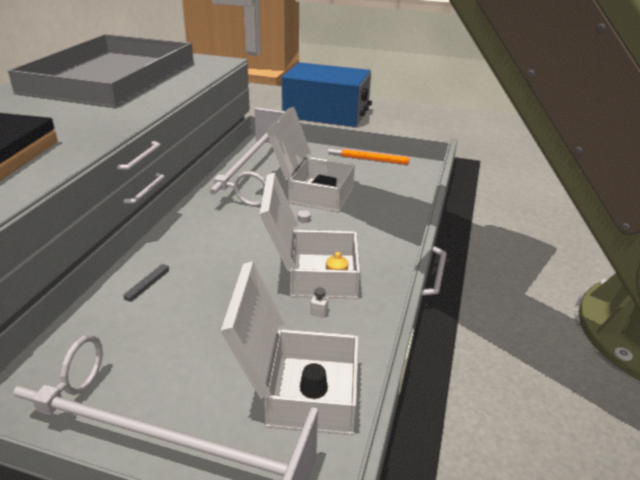

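```bash
python3 -c "
from h import *
for X in [(.7145,-.2238,.2395),(.7145,-.2238,.2315),(.718,-.22,.12),(.669,-.22,.152)]:
  for n in ('scene','side'):
    q=P(n)@np.r_[X,1]; print(X,n,q[:2]/q[2])"
```

```text
(0.7145, -0.2238, 0.2395) scene [368.45 336.16]
(0.7145, -0.2238, 0.2395) side [254.0726  68.4391]
(0.7145, -0.2238, 0.2315) scene [367.937  340.1746]
(0.7145, -0.2238, 0.2315) side [254.2321  72.8549]
(0.718, -0.22, 0.12) scene [365.8167 387.0456]
(0.718, -0.22, 0.12) side [253.875  131.2451]
(0.669, -0.22, 0.152) scene [328.9343 356.7177]
(0.669, -0.22, 0.152) side [277.7183 118.4988]
```

```bash
python3 - <<'E'
import cv2
a=cv2.imread("pics/scene1.png")[220:420,260:480]; cv2.imwrite("pics/s1z.png",cv2.resize(a,None,fx=3,fy=3,interpolation=cv2.INTER_CUBIC))
a=cv2.imread("pics/side1.png")[0:170,180:380]; cv2.imwrite("pics/d1z.png",cv2.resize(a,None,fx=3.5,fy=3.5,interpolation=cv2.INTER_CUBIC))
E
```

```text
(no output)
```

View pics/s1z.png

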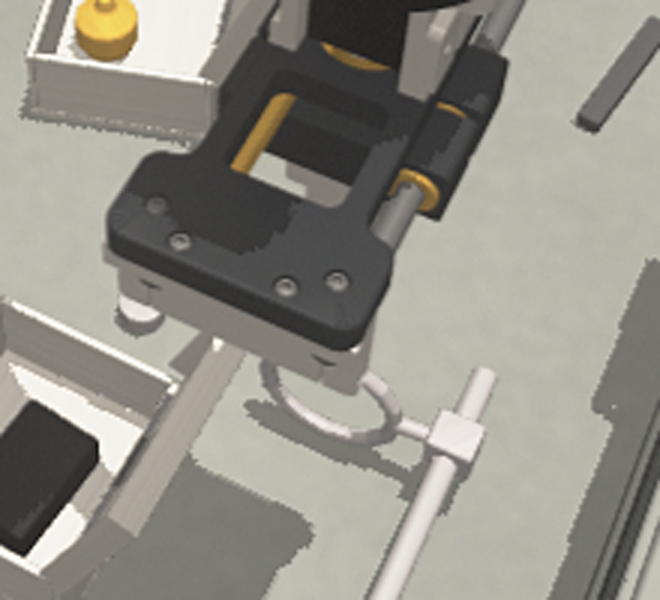

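View pics/d1z.png

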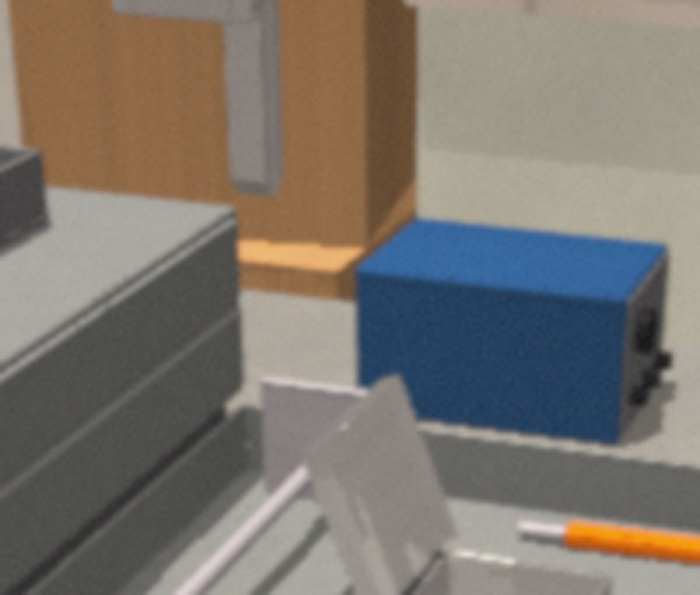

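```bash
python3 -c "
from h import *
print(tri((260+345/3,220+390/3),(180+250/3.5,188/3.5)))
print(ray('scene',(375,350),.2315),ray('side',(252,54),.2315),ray('side',(252,54),.2700))
for n in ('scene','side'):
  c=ctrl.calibration(n);R=np.array(c['R']);print(-R.T@c['t'])"
```

```text
(array([ 0.729 , -0.2461,  0.2588]), [np.float64(0.9165082245771751), np.float64(0.4821554421780452)])
[ 0.7255 -0.2309  0.2315] [ 0.7663 -0.3392  0.2315] [ 0.71   -0.2062  0.27  ]
[ 0.8058 -0.509   0.7422]
[0.3171 0.722  0.5388]
```

```bash
python3 -c "
from h import *
rel((.718,-.22,.128))
for X in [(0,0,0),(.1,0,0),(0,.1,0),(0,-.1,0)]:
    q=P('scene')@np.r_[X,1]; print(X,q[:2]/q[2]); q=P('side')@np.r_[X,1]; print(X,q[:2]/q[2])
for n in ('side','wrist'): cv2.imwrite(f'pics/{n}2.png',ctrl.camera(n)[:,:,::-1])
rel()
a=cv2.imread('pics/side2.png')[0:170,180:380]; cv2.imwrite('pics/d2z.png',cv2.resize(a,None,fx=3.5,fy=3.5))
"
```

```text
t 2.0833 pos [ 0.7134 -0.2252  0.241 ] F [-0.0562 -0.0453 -0.0936] w 0.0001600668746882013
[[-0.0005 -0.0013 -1.    ]
 [ 0.     -1.      0.0013]
 [-1.     -0.      0.0005]]
(0.718, -0.22, 0.128) [ 0.113  -0.0052 -0.0046]
(0, 0, 0) [ 69.4807 161.782 ]
(0, 0, 0) [674.0614 335.4465]
(0.1, 0, 0) [109.908  178.2791]
(0.1, 0, 0) [596.959  320.2705]
(0, 0.1, 0) [104.4921 132.2174]
(0, 0.1, 0) [691.4545 387.4068]
(0, -0.1, 0) [ 30.587 194.625]
(0, -0.1, 0) [659.879  293.0778]
t 2.1833 pos [ 0.7133 -0.2255  0.2419] F [-0.2246  0.4958  0.0486] w 0.0005319794386818516
[[ 0.0004 -0.0019 -1.    ]
 [-0.0003 -1.      0.0019]
 [-1.      0.0003 -0.0004]]
```

View pics/wrist2.png

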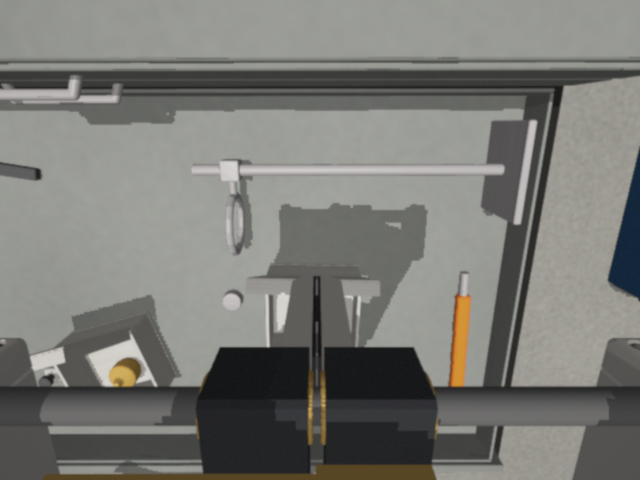

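View pics/d2z.png

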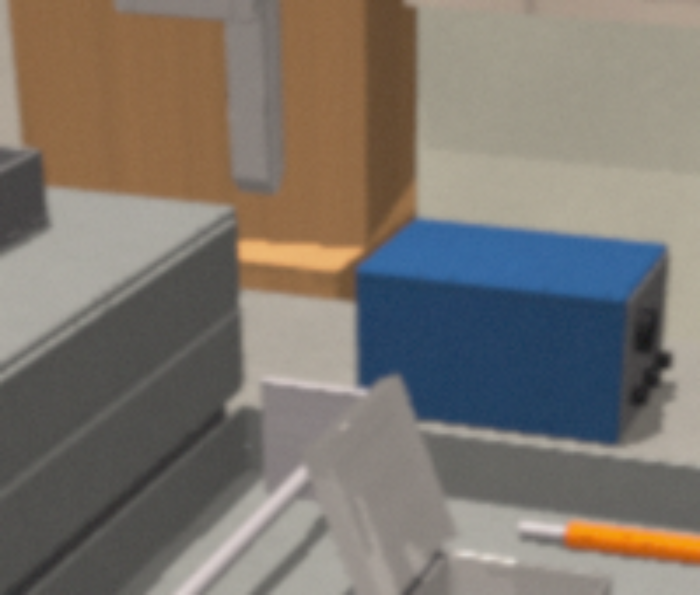

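```bash
python3 -c "
from h import *
for X in [(0.2145,-.506,.173),(0.2145+.02,-.506-.05,.173),(.2145-.02,-.506+.05,.173)]:
    q=P('side')@np.r_[X,1]; print(X,q[:2]/q[2])
for z in (.233,.25,.27):
  for dx in (-.008,0,.008):
    q=P('wrist')@np.r_[.7133+dx,-.2255,z,1]; print(z,dx,q[:2]/q[2])
a=cv2.imread('pics/side0.png')[0:120,480:600]; cv2.imwrite('pics/d0y.png',cv2.resize(a,None,fx=5,fy=5))
a=cv2.imread('pics/wrist2.png')[240:380,220:420]; cv2.imwrite('pics/w2z.png',cv2.resize(a,None,fx=4,fy=4))
"
```

```text
(0.2145, -0.506, 0.173) [534.154   88.2172]
(0.2345, -0.556, 0.173) [523.8167  80.0964]
(0.1945, -0.456, 0.173) [545.33    96.9969]
0.233 -0.008 [316.0725 281.1786]
0.233 0 [316.0617 269.1592]
0.233 0.008 [316.0508 256.8958]
0.25 -0.008 [316.052  293.2014]
0.25 0 [316.0402 280.3886]
0.25 0.008 [316.0281 267.2955]
0.27 -0.008 [316.0235 309.9159]
0.27 0 [316.0102 296.0286]
0.27 0.008 [315.9966 281.8069]
```

View pics/d0y.png

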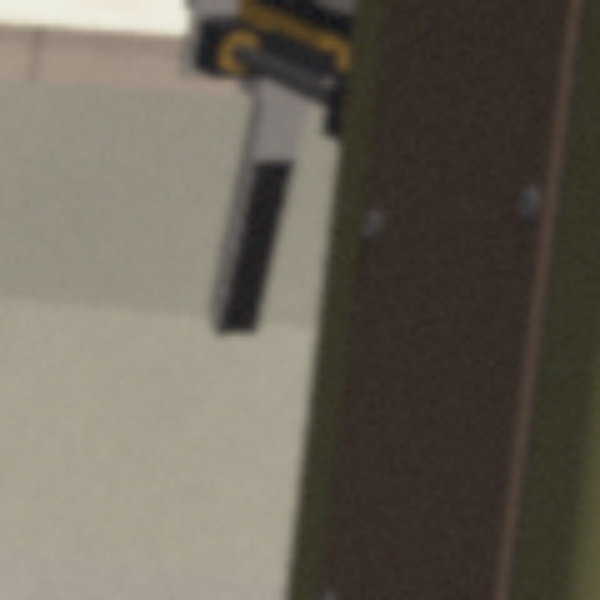

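View pics/w2z.png

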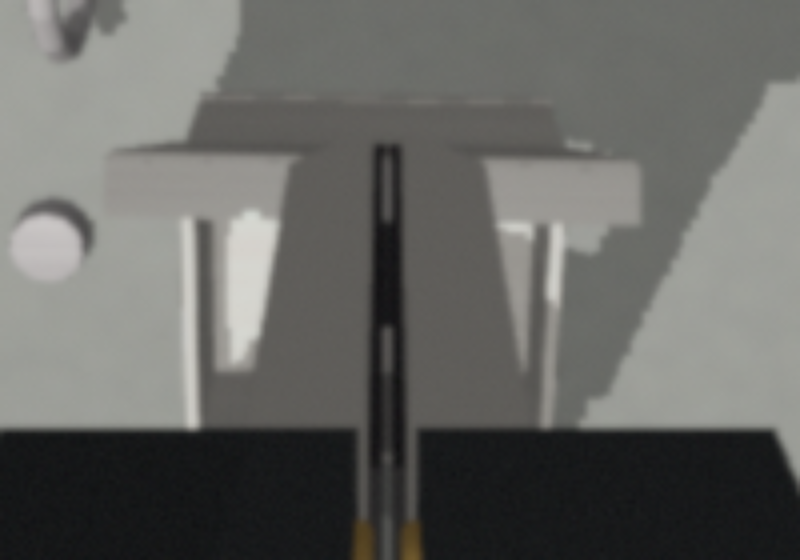

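```bash
python3 -c "
from h import *
for p in [(70,195),(128,143),(8,153)]:
  for z in (0,.02,.03):
    X=ray('scene',p,z);q=P('side')@np.r_[X,1]; print(p,X,np.hypot(*X[:2]),q[:2]/q[2])
# shared floor features: cap in the drawer, pen tips, black bar, lid ends
for a,b in [((307,321),(303,216)),((480,229),(167,268)),((456,261),(127,296))]: print(tri(a,b))
a=cv2.imread('pics/side0.png')[240:400,540:640]; cv2.imwrite('pics/d0b.png',cv2.resize(a,None,fx=4,fy=4))
"
```

```text
(70, 195) [ 0.0647 -0.0677  0.    ] 0.09365626789796122 [617.1213 297.1219]
(70, 195) [ 0.0847 -0.0796  0.02  ] 0.11621589844464435 [605.8831 279.6058]
(70, 195) [ 0.0946 -0.0856  0.03  ] 0.1275877761748656 [600.3008 270.9051]
(128, 143) [0.0642 0.0955 0.    ] 0.11506543528770666 [634.9111 372.8484]
(128, 143) [0.0842 0.0792 0.02  ] 0.11558718628680036 [621.073  349.5227]
(128, 143) [0.0942 0.0711 0.03  ] 0.11797921658649027 [614.2565 338.0327]
(8, 153) [-0.1249 -0.0358  0.    ] 0.12998649801188475 [768.0465 338.2775]
(8, 153) [-0.0999 -0.0486  0.02  ] 0.11106041477157397 [750.6839 317.809 ]
(8, 153) [-0.0873 -0.055   0.03  ] 0.10318485606888289 [742.0963 307.6851]
(array([ 0.5829, -0.1153,  0.0166]), [np.float64(0.6953087446957603), np.float64(0.5759033282610854)])
(array([0.7396, 0.1381, 0.0451]), [np.float64(14.740921598415829), np.float64(16.773966949735144)])
(array([ 0.7607,  0.1435, -0.0217]), [np.float64(14.777985011974478), np.float64(15.782744255654858)])
```

View pics/d0b.png

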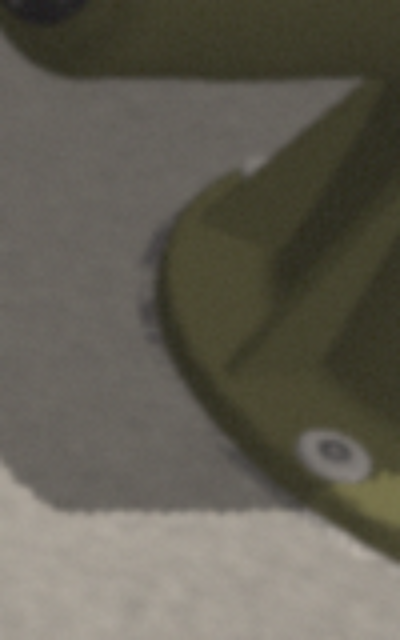

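```bash
python3 -c "
from h import *
print(tri((480,229),(127,296)),tri((456,261),(167,268)))
for n,X in [('lidback+y',(.6698,-.1643,.1515)),('lidback-y',(.6685,-.2779,.1526)),('lidfront+y',(.6581,-.1607,.1503)),('cap',(.5829,-.1153,.0166)),('rodtip',(.7506,-.096,.0509)),('clamp',(.7495,-.1306,.0584))]:
  q=P('wrist')@np.r_[X,1]; print(n,q[:2]/q[2])
"
```

```text
(array([0.7573, 0.1821, 0.0142]), [np.float64(0.15608177050533878), np.float64(0.18268766549318835)]) (array([0.7414, 0.0985, 0.0112]), [np.float64(1.1815033083478041), np.float64(1.2307073318388486)])
lidback+y [244.7671 280.668 ]
lidback-y [377.4463 282.5172]
lidfront+y [241.6309 292.5248]
cap [229.6017 300.6443]
rodtip [193.2832 171.2375]
clamp [224.5026 173.1858]
```

```bash
python3 -c "
from h import *
c=ctrl.calibration('wrist');R=np.array(c['R']);print(-R.T@c['t']);print(R)
rel()
for X in [(.7133,-.2255,.241),(.7133,-.2255,.3)]:
  q=P('scene')@np.r_[X,1]; print(q[:2]/q[2]); q=P('side')@np.r_[X,1]; print(q[:2]/q[2])
a=cv2.imread('pics/scene1.png')[300:380,320:420]; cv2.imwrite('pics/s1y.png',cv2.resize(a,None,fx=8,fy=7,interpolation=cv2.INTER_CUBIC))
"
```

```text
[ 0.7992 -0.2257  0.4455]
[[-0.0006 -1.     -0.    ]
 [-0.958   0.0006  0.2867]
 [-0.2867  0.0002 -0.958 ]]
t 2.1833 pos [ 0.7133 -0.2255  0.2419] F [-0.2246  0.4958  0.0486] w 0.0005319794386818516
[[ 0.0004 -0.0019 -1.    ]
 [-0.0003 -1.      0.0019]
 [-1.      0.0003 -0.0004]]
[366.7747 336.2308]
[255.018   67.4184]
[370.7947 303.6595]
[253.8294  33.6451]
```

View pics/s1y.png

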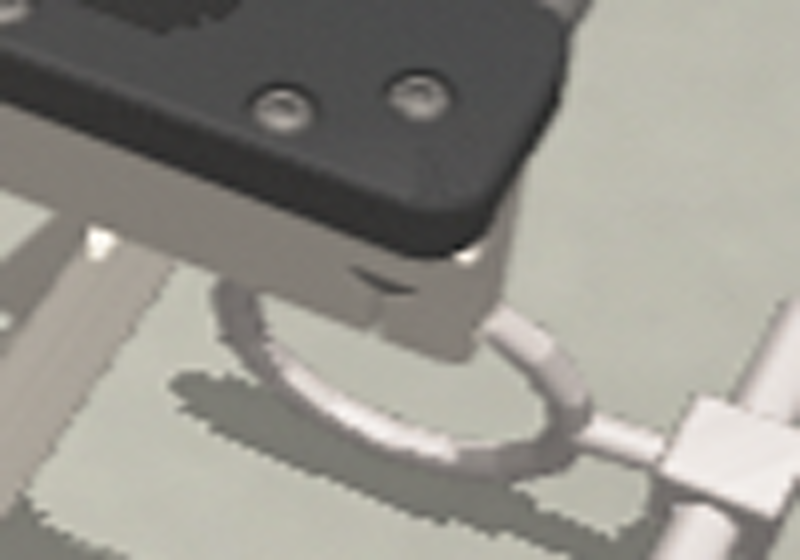

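```bash
python3 -m creep '{"hand":[1,1,1,1,1,1,1,1],"slide":[[0.02,0,0],[0.045,0,0],[0.07,0,0],[0.095,0,0],[0.115,0,0],[0.13,0,0],[0.135,0,0],[0.135,0,0]],"spin":[0,0,0,0,0,0,0,0]}'; python3 -c "
from h import *
for n in ('side','wrist'): cv2.imwrite(f'pics/{n}3.png',ctrl.camera(n)[:,:,::-1])
rel()
a=cv2.imread('pics/side3.png')[60:220,180:380]; cv2.imwrite('pics/d3z.png',cv2.resize(a,None,fx=3.5,fy=3.5))
"
```

```text
time_s: 2.85
ee_pos: [0.7132, -0.225, 0.1056]
eef_rot: [-0.323, 1.569, 2.817]
force: [0.1, -0.2, -0.3]
grip_width: 0.0002
t 2.95 pos [ 0.7142 -0.225   0.1079] F [-0.356   0.5097  0.8418] w 0.0005041009917136904
[[ 0.0017 -0.0012 -1.    ]
 [-0.0006 -1.      0.0012]
 [-1.      0.0006 -0.0017]]
```

View pics/d3z.png

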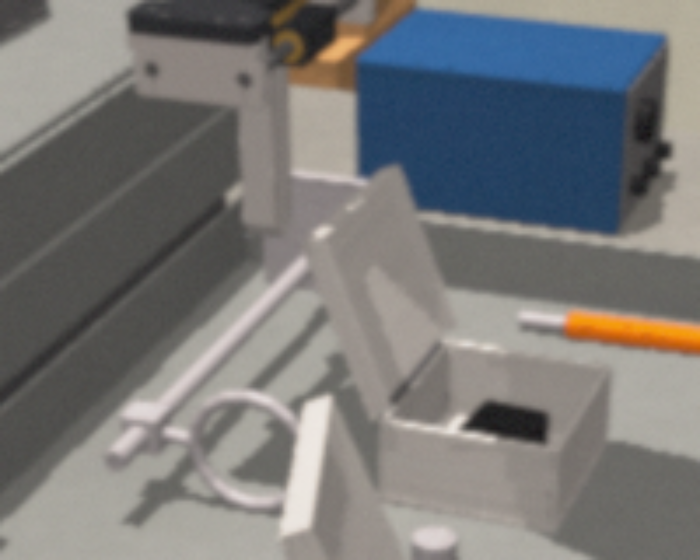

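View pics/wrist3.png

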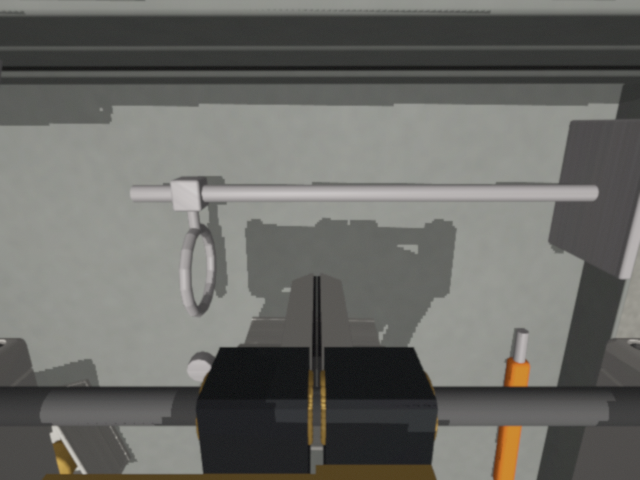

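```bash
python3 -m creep '{"hand":[1,1,1,1,1,1,1,1],"slide":[[0,0,0.01],[0,0,0.025],[0,0,0.035],[0,0,0.045],[0,0,0.055],[0,0,0.063],[0,0,0.067],[0,0,0.067]],"spin":[0,0,0,0,0,0,0,0]}'; python3 -c "
from h import *
for n in ('side',): cv2.imwrite(f'pics/{n}4.png',ctrl.camera(n)[:,:,::-1])
rel()
a=cv2.imread('pics/side4.png')[60:220,180:380]; cv2.imwrite('pics/d4z.png',cv2.resize(a,None,fx=3.5,fy=3.5))
"
```

```text
time_s: 3.62
ee_pos: [0.6471, -0.2248, 0.1079]
eef_rot: [2.728, 1.569, -0.415]
force: [0.5, -0.9, -0.6]
grip_width: 0.0007
t 3.6667 pos [ 0.6474 -0.2247  0.1075] F [ 0.1585  0.0332 -0.5822] w 0.0007984763253030425
[[ 0.0016 -0.0009 -1.    ]
 [-0.0006 -1.      0.0009]
 [-1.      0.0006 -0.0016]]
```

View pics/d4z.png

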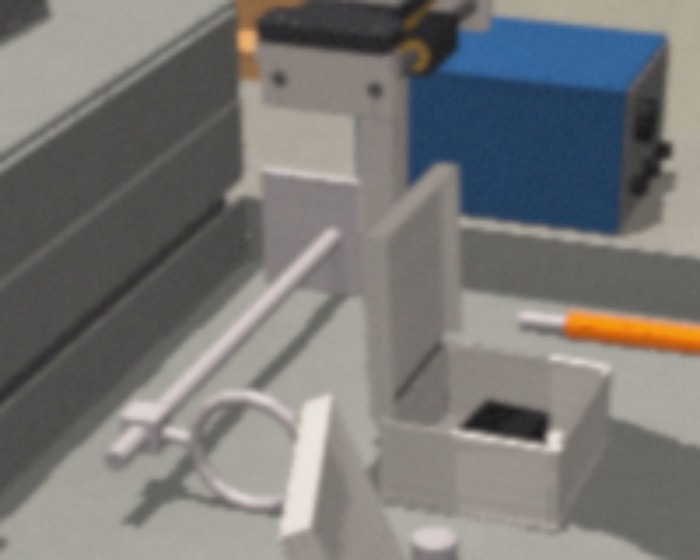

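```bash
python3 -m creep '{"hand":[1,1,1,1,1,1,1,1],"slide":[[0,0,0.005],[0,0,0.01],[0,0,0.015],[0,0,0.019],[0,0,0.019],[0,0,0.01],[0,0,-0.015],[0,0,-0.04]],"spin":[0,0,0,0,0,0,0,0]}'; python3 -c "
from h import *
for n in ('side',): cv2.imwrite(f'pics/{n}5.png',ctrl.camera(n)[:,:,::-1])
rel()
a=cv2.imread('pics/side5.png')[60:220,180:380]; cv2.imwrite('pics/d5z.png',cv2.resize(a,None,fx=3.5,fy=3.5))
"
```

```text
time_s: 4.33
ee_pos: [0.6877, -0.2247, 0.107]
eef_rot: [2.774, 1.57, -0.368]
force: [0.1, -0.9, 0.5]
grip_width: 0.0005
t 4.3833 pos [ 0.6906 -0.2239  0.1058] F [ 2.0899  0.6394 -0.3226] w 0.0003219295739449688
[[ 0.0007 -0.     -1.    ]
 [ 0.0001 -1.      0.    ]
 [-1.     -0.0001 -0.0007]]
```

View pics/d5z.png

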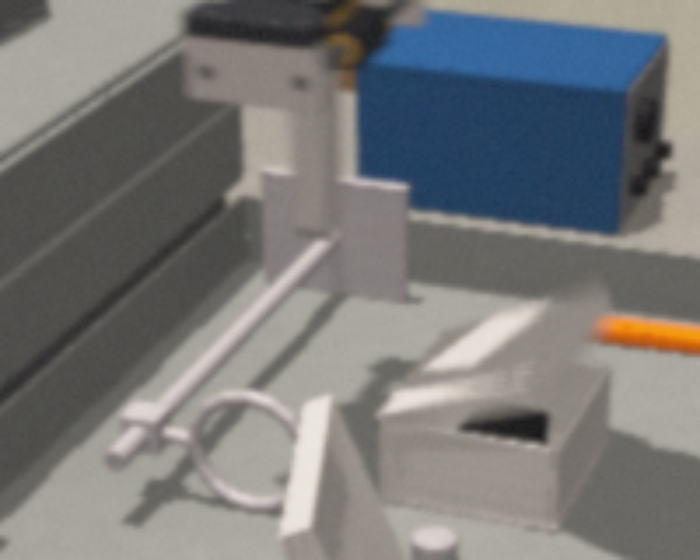

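```bash
python3 -m creep '{"hand":[1,1,1,1,1,1,1,1,1,1],"slide":[[0,0,0],[-0.02,0,-0.005],[-0.045,0,-0.005],[-0.07,0,-0.005],[-0.095,0,-0.005],[-0.12,0,-0.005],[-0.14,0,-0.005],[-0.14,0,-0.005],[-0.14,0,-0.005],[-0.14,0,-0.005]],"spin":[0,0,0,0,0,0,0,0,0,0]}'; python3 -c "
from h import *
for n in ('side','scene'): cv2.imwrite(f'pics/{n}6.png',ctrl.camera(n)[:,:,::-1])
rel()
"
```

```text
time_s: 5.22
ee_pos: [0.6915, -0.2244, 0.2448]
eef_rot: [-0.327, 1.569, 2.814]
force: [0.3, -0.1, 0.0]
grip_width: 0.0003
t 5.3167 pos [ 0.6915 -0.2244  0.2445] F [ 0.6714  0.23   -0.4168] w 0.0010281972754715674
[[-0.0024 -0.0008 -1.    ]
 [ 0.0009 -1.      0.0008]
 [-1.     -0.0009  0.0024]]
```

View pics/side6.png

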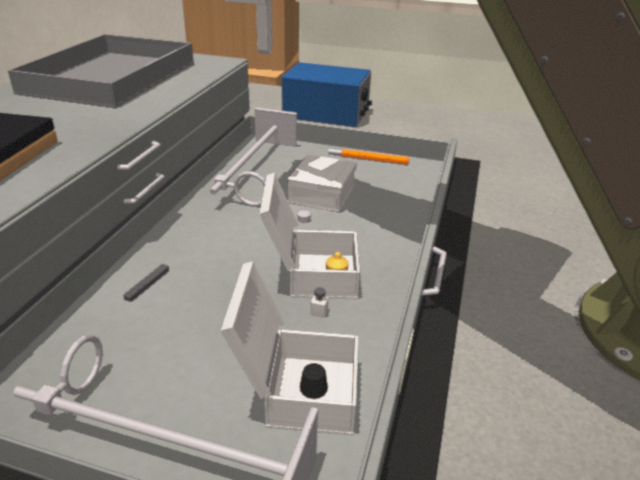

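View pics/scene6.png

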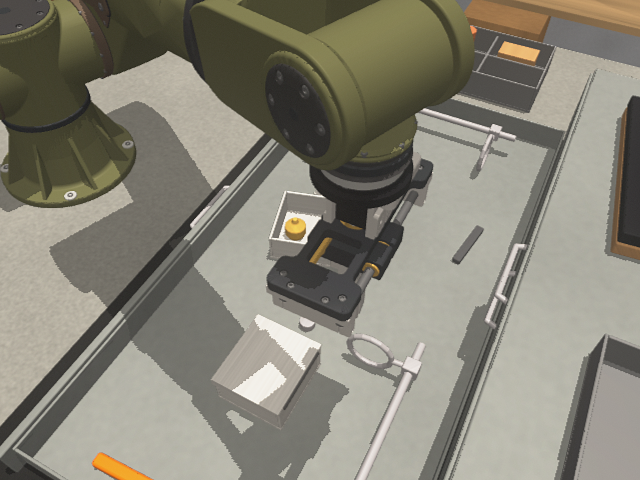

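```bash
python3 -c "
from h import *
ims={n:ctrl.camera(n)[:,:,::-1] for n in ('side','scene')}
for n in ims: cv2.imwrite(f'pics/{n}7.png',ims[n])
a=ims['scene'][300:440,200:340]; b=ims['side'][140:220,280:370]
cv2.imwrite('pics/z7.png',np.hstack([cv2.resize(a,(400,400),interpolation=cv2.INTER_CUBIC),cv2.resize(b,(400,400),interpolation=cv2.INTER_CUBIC)]))
o=cv2.imread('pics/side0.png')
print('diff other cases',np.abs(o[175:430,225:360].astype(int)-ims['side'][175:430,225:360])[:, :50].mean(), np.abs(o[260:430,225:360].astype(int)-ims['side'][260:430,225:360]).mean())
print('vs side6',np.abs(cv2.imread('pics/side6.png').astype(int)-ims['side'])[140:220,280:370].mean())
"
```

```text
diff other cases 5.44245751633987 5.201684822076979
vs side6 1.4847685185185184
```

View pics/z7.png

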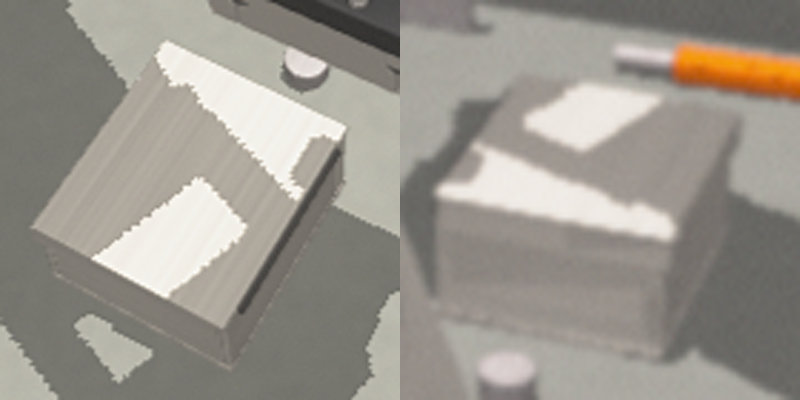

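```bash
python3 -c "
from h import *
for a,b in [((257.8,314.7),(341.2,188)),((211.6,380.5),(356.5,162)),((320.8,344.5),(288.3,177.6))]: print(tri(a,b))
rel()"
```

```text
(array([ 0.5278, -0.1618,  0.0597]), [np.float64(0.45567141156527047), np.float64(0.3583547509779698)])
(array([ 0.5269, -0.2757,  0.0604]), [np.float64(0.600228799167585), np.float64(0.39788056284417966)])
(array([ 0.6297, -0.1648,  0.0622]), [np.float64(0.34612258674954194), np.float64(0.25414308207455005)])
t 5.4167 pos [ 0.6918 -0.2244  0.245 ] F [-0.4804  0.3933  0.4759] w 0.00025113517177877245
[[-0.0016 -0.0007 -1.    ]
 [ 0.0006 -1.      0.0007]
 [-1.     -0.0006  0.0017]]
```

Lid level within about 2 mm over 102 mm (about 0.02 rad), other lids unmoved in view, arm clear.

```bash
python3 -c "
from station import ctrl
print(ctrl.hand_in())"
```

```text
the job is handed in; nothing more can be done
None
```

The magnet case is shut and the job is handed in; the hand-in reports no verdict. I found the case with the black block at about (0.58, -0.22). With closed fingers I came down behind its lid, pushed it just past upright and backed off at once. The lid then fell shut with the fingers clear of it. The arm ended at z ≈ 0.245 m, and the clock stood at about 5.4 s of the 27 s allowed.

**Last checks**
- **Magnet lid:** the triangulated corners of the shut lid lie at z = 0.060 to 0.062 m. That is level to about 0.02 rad, within the 0.08 allowed.
- **Other lids:** in the side view the bob and stopper lids looked the same as at the start, leaning back. I did not measure their angles; a crude pixel comparison with the first side picture gave a small difference of about 5 grey levels, which I put down to the arm's shadow.
- **Contact:** the wrist force read under 1 N at the end, which is noise level.

**A disagreement:** in the side and wrist pictures the fingertips appeared about 25–30 mm higher than the stated 8 mm ahead of the TCP. I chose the pushing height so it would work in either case.

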